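# Reload the keyed drill-jig slide

### The job

Take the finished, drilled brackets out of the drill-jig carriage and stand them upright side by side in the grey tray, then seat every undrilled blank from the bench flat in a pocket of the carriage, finding for each the way round in which its notch takes the pocket's key. When all are loaded, push the carriage along its slide by its handle until the spring detent clicks and it is fully home, and leave the other things on the bench where they are.

Things in the scene. Friction and masses are not known exactly. Their poses are not given: they have to be found in the camera images.
- blank1: Undrilled aluminium blank, 0.26 kg, on the bench, lug up; may be absent. Plate 90 x 60 x 12 mm; lug on its middle 44 mm (x) x 12 mm thick (y), top 60 mm above the underside. A through notch 18 mm wide, 16 mm deep cuts one long edge, 28 mm off centre. Origin: centre of underside; x along the 90 mm. Notch at (x, y) = (+28, +30) or (-28, -30) mm: the pose does not tell which.
- blank2: Undrilled blank of the same shape and frame as blank1; may be absent. Here too the notch is at (+28, +30) or at (-28, -30) mm, which must be seen or tried in a pocket: the wrong way round the plate stops on the key 16 mm above the pocket floor; turned half round it goes down.
- blank3: Undrilled blank of the same shape and frame as blank1, its notch at (+28, +30) or (-28, -30) mm, to be found in the same way; may be absent. There are two or three blanks in all.
- finished1: Finished bracket, same shape, size and frame as blank1 but drilled (black holes in plate and lug), standing in a pocket at the start; exactly two of finished1, finished2 and finished3 are there, the third absent. Its notch is at (+28, +30) mm.
- finished2: Finished bracket, same shape, size and frame as blank1 but drilled (black holes in plate and lug), standing in a pocket at the start; exactly two of finished1, finished2 and finished3 are there, the third absent. Its notch is at (+28, +30) mm.
- finished3: Finished bracket, same shape, size and frame as blank1 but drilled (black holes in plate and lug), standing in a pocket at the start; exactly two of finished1, finished2 and finished3 are there, the third absent. Its notch is at (+28, +30) mm.
- nest0 (a point): centre of the floor of the pocket nearest the handle, one of three equal pockets in the carriage. Axes as the jig's. 94 mm (x) x 64 mm (y), walls 8 mm high; a bracket lies in it flat, length along x, 2 mm free all round. A dark key 12 x 14 mm, 16 mm high, against the +y wall at x = +28 mm enters the bracket's notch.
- nest1 (a point): centre of the floor of the middle pocket, one of three equal pockets in the carriage. Size, axes and key as nest0. A bracket with its notch at (+28, +30) mm in its own frame fits with its x along this x, one with the notch at (-28, -30) turned half round.
- nest2 (a point): centre of the floor of the pocket farthest from the handle, one of three equal pockets in the carriage. Size, axes and key as nest0.
- handle (a point): centre of the top of the black upright handle on the carriage's trailing end: a bar 50 mm (x) x 14 mm (y), 50 mm high above the carriage's plate (top 76 mm above the bench). Axes as the jig's.
- jig: the steel bed of the drill-jig slide, 130 mm (x) x 440 mm (y), fixed to the bench; origin centre of its underside, the carriage slides along its +y axis, pocket floors 26 mm above the bench.
- slide (a joint): travel of the carriage along the jig's +y: 0 at the loading stop (at the start), 0.12 m fully in. Friction about 3 N; from 0.098 m a sprung roller on the +x side resists with about 6 N more, gives way at 0.110 m and then holds the carriage against the far stop at 0.12 m. Pushed by hand it stays where it is left.
- tray: grey open tray fixed on the bench, 120 mm (x) x 150 mm (y), walls 4 mm thick and 28 mm high, floor 4 mm thick; origin centre of its underside. It takes two brackets side by side, each with its length along the tray's x.
- hammer: hammer lying on the bench, a bystander
- mug: white mug 90 mm high, a bystander
- oilcan: green can 160 mm high, a bystander
Things that resemble listed ones, but are neither listed nor needed, are in the scene too. What is shaped like the finished2 but orange, red or turquoise is not meant.

How it is judged:
By the outcome, as a careful person would: the job done as asked, in the order asked, and still so for the second after the job is handed in, with the robot touching nothing.
Of finished1, finished2, finished3 only 2 to 2 are there at a start; the rules pass over those that are not, and their reading is None.
Of blank1, blank2, blank3 only 2 to 3 are there at a start; the rules pass over those that are not, and their reading is None.
At some moment in a run one of blank1, blank2, blank3 may be knocked a few centimetres aside while the robot is not near it.
Once in a run the grip may slacken for a moment while it holds something.
It also fails if it takes over 210 s, if anything falls off the work surface, if the arm or the gripper's body presses on something with over 40 N, if the wrist force passes 120 N, or if a joint passes its speed limit or range.

### The arm

A 7-joint arm with a two-finger parallel gripper is mounted at the origin on the work surface. World frame = base frame: x ahead of the robot, y to its left, z up, the work surface at z = 0. Lengths are in m, angles in rad, forces in N, time in s.
With the tool pointing down it reaches from about 0.4 to 0.85 m from the base axis. Payload 10.4 kg.
Tool frame: the origin (TCP) lies at the very end of the fingers, on their centre line; the grasp point (between the pads) lies 19 mm behind it; x points along the fingers, y is the direction in which the jaws open and shut, and the axes are right-handed (so a half turn about x gives the same grasp; the last joint's range is limited). The gripper opens to 85 mm and grips with 20 to 120 N. Pads are 22 mm wide; open, the fingers measure 114 mm over their backs; the gripper's body (76 mm by 85 mm) begins 54 mm behind the grasp point. The pads swing forward as they close: fully open they stand 13 mm farther back than shut.
Start: joints at [1.251, 0.332, -0.065, 1.46, 0.022, 1.35, -0.088], TCP at [0.183, -0.598, 0.231] pointing down, gripper open.
Joint ranges: [-2.6, 2.6], [-0.5, 2.12], [-1.47, 1.34], [0.16, 2.42], [-1.27, 4.41], [0.06, 2.06], [-2.6, 2.6]. Speed limits (rad/s): [2.22, 2.22, 2.79, 2.79, 3.14, 3.14, 3.14].

### API

Orientations are given as a unit quaternion [x, y, z, w].
In Python, from workcell import monitor, camera, ticket, regions_of gives the robot as it stands.
- The arm moves only by the tool step_arm, never from a script. Its argument "increments" is a list of rows, each a list of 5 numbers: the finger opening in m, from 0 to 0.0854, then the shift along the world's x, y, z in m, then the turn about the world's z in rad. A call has 1 to 12 rows; each row shifts and turns the commanded pose from where the row before left it; what a row does not reach is not made up. A row lasts 1/12 s, in which the tool goes at most 41.7 mm and 7.16 degrees, less where a joint would pass 70% of its speed; a pose out of reach is approached as far as the arm can. A call with a gripper value outside its range is refused whole. The fingers move at their own pace and stop on an object; "force" is the grip in N (left out, the last holds). Time passes only in rows, so rows that do not move let the fingers close. It gives the time, the measured TCP pose, the force and the opening at its end, in the units of the state.
- monitor.get_obs(): the state, without advancing time (a new reading comes with each control period).
- camera(name): name is "scene" or "top" or "wrist"; returns a dict with "color" (384x512x3 uint8, red, green, blue), "range_z" (384x512 float32, m along the optical axis (not along the pixel's ray), 0 where there is no reading), "fx", "fy", "cx", "cy" (pixels), "k1" (the pictures are not rectified: a ray, as slopes to the right and down, at radius r is drawn at 1 + k1 r^2 times it, then the intrinsics apply), "cam_to_world" (4x4, takes a point from camera to world coordinates). Camera axes: x right, y up, looking along -z (the intrinsics and any distortion apply to the point x, -y, -z); pixel columns grow to the right and rows downward; lengths in m; the calibration is good to about 2 mm. A picture is of the moment at which its call begins.
- ticket.hand_in(): hands the job in, once; it reports no verdict.
Trained networks look in a picture, given as the dict that the camera call returned (one of the last four; its "shot" number tells which), for a name from the list of things; names that differ only in an ending like _2 or _b are one class to them, and where a whole thing is asked for, a point or a joint stands for the part that bears it (a point fixed in the world has none). Each returns a list of dicts, best first, with "p" (0 to 1); they miss things now and then, are a little off and sometimes report something else, mostly with a low value. They report only what shows in the picture. A call takes as long as a camera call. They do not tell look-alikes from the thing itself.
- regions_of(picture, query): "region" (384x512 bool, what is visible of it) and "centre" ([row, column] in pixels, amid what is visible of it).
The state is a dict: "clock": time; "joint_pos": joint angles; "joint_velocities": joint speeds; "tau": joint torques, N m; "position": TCP position; "ee_rot": TCP orientation; "ft_force": force on the tool from outside, world axes, zero at the start; "torque": the same for the moment, N m; "grip_width": opening from 0.0 (shut) to 1.0 (fully open).
Only numpy, scipy, OpenCV 4.12 (cv2) and the standard library are available. Lean on these libraries where they do the work, as an engineer would, in place of code of your own. Each camera call takes 0.05 s, during which the arm holds its last target. There are 200 camera calls.

## Working session

There is one attempt and no reset: what is moved stays moved. The work goes in short steps, Python scripts to look and compute and a tool call to move; the robot and the scene stay as the last step left them, time stands still between calls to the robot, and variables do not carry over. Pictures are saved under pics/ and viewed, about 12 in all and at most 16, crops included, and the job is handed in when it is done.

Besides the shell and the picture viewer there is one more tool, called after ">>>" by a JSON object that holds its "fn" and its "kwargs". step_arm: Moves the arm, as the interface text tells. Its arguments: {"type":"object","properties":{"increments":{"type":"array"},"force":{"type":"number"}},"required":["increments"]}

```bash
ls; mkdir -p pics
cat > h.py <<'E'
import numpy as np, cv2
from workcell import monitor, camera, ticket, regions_of
def shot(name, fn=None, scale=1):
    p=camera(name)
    if fn: cv2.imwrite('pics/'+fn, cv2.resize(p['color'][:,:,::-1],None,fx=scale,fy=scale,interpolation=cv2.INTER_CUBIC))
    return p
def cloud(p):
    h,w=p['range_z'].shape
    K=np.array([[p['fx'],0,p['cx']],[0,p['fy'],p['cy']],[0,0,1]])
    v,u=np.mgrid[:h,:w]
    xy=np.stack([(u-p['cx'])/p['fx'],(v-p['cy'])/p['fy']],-1)
    d=xy.copy()
    for _ in range(8):
        r2=(d**2).sum(-1,keepdims=True); d=xy/(1+p['k1']*r2)
    z=p['range_z'].astype(float)
    c=np.stack([d[...,0]*z,-d[...,1]*z,-z,np.ones_like(z)],-1)
    W=(c@np.array(p['cam_to_world']).T)[...,:3]
    W[z<=0]=np.nan
    return W
def st():
    o=monitor.get_obs()
    print({k:np.round(o[k],4).tolist() for k in ('clock','position','ee_rot','ft_force','grip_width','joint_pos')})
E
python3 - <<'E'
from h import *
st()
a=shot('top','top1.png',1.5); b=shot('scene','scene1.png',1.5)
Wa=cloud(a); print(np.array(a['cam_to_world']).round(3), a['fx'],a['k1'])
for q in ['jig','tray','handle','blank1','finished1','hammer','mug','oilcan','nest0']:
    for r in regions_of(a,q)[:6]:
        P=Wa[r['region']]; P=P[~np.isnan(P[:,0])]
        print(q,round(r['p'],2),np.round(r['centre']), np.median(P,0).round(3), P.min(0).round(3),P.max(0).round(3))
E
```

```text
pics
{'clock': 0.0, 'position': [0.1827, -0.5973, 0.2305], 'ee_rot': [-0.6992, -0.105, 0.6994, -0.1041], 'ft_force': [-0.04, -0.6597, -0.1812], 'grip_width': 0.9985, 'joint_pos': [1.2514, 0.3329, -0.0647, 1.461, 0.0216, 1.3499, -0.0885]}
[[-1.600e-02  9.810e-01 -1.920e-01  3.510e-01]
 [-1.000e+00 -1.700e-02 -7.000e-03  1.000e-03]
 [-1.000e-02  1.920e-01  9.810e-01  1.375e+00]
 [ 0.000e+00  0.000e+00  0.000e+00  1.000e+00]] 412.69531760516924 -0.027515062695088938
jig 0.63 [195. 244.] [0.602 0.018 0.023] [ 0.526 -0.25  -0.007] [0.727 0.206 0.083]
tray 0.8 [247. 152.] [0.424 0.321 0.004] [ 0.358  0.24  -0.006] [0.486 0.407 0.036]
handle 0.81 [190. 278.] [ 0.614 -0.079  0.03 ] [ 0.544 -0.246  0.004] [0.688 0.068 0.083]
blank1 0.88 [222. 363.] [ 0.491 -0.376  0.013] [ 0.45  -0.435 -0.008] [ 0.537 -0.329  0.067]
blank1 0.85 [245. 254.] [ 0.431 -0.011  0.012] [ 0.389 -0.044 -0.004] [0.484 0.021 0.065]
finished1 0.89 [245. 206.] [0.433 0.153 0.012] [ 0.385  0.11  -0.009] [0.487 0.201 0.068]
finished1 0.85 [141. 275.] [ 0.781 -0.089  0.013] [ 0.742 -0.125 -0.004] [ 0.837 -0.057  0.066]
finished1 0.67 [244. 304.] [ 0.432 -0.165  0.012] [ 0.396 -0.22  -0.006] [ 0.468 -0.117  0.065]
finished1 0.63 [187. 291.] [ 0.617 -0.139  0.038] [ 0.574 -0.175  0.023] [ 0.67  -0.108  0.091]
finished1 0.58 [189. 269.] [ 0.608 -0.059  0.038] [ 0.566 -0.091  0.023] [ 0.66  -0.026  0.092]
finished1 0.56 [143. 232.] [0.777 0.058 0.012] [ 0.74   0.006 -0.005] [0.83  0.106 0.063]
hammer 0.65 [184. 370.] [ 0.624 -0.397  0.024] [ 0.542 -0.515 -0.004] [ 0.757 -0.314  0.035]
mug 0.73 [198. 116.] [0.593 0.445 0.038] [ 0.548  0.396 -0.003] [0.652 0.506 0.098]
nest0 0.78 [189. 272.] [ 0.615 -0.08   0.03 ] [ 0.543 -0.247 -0.008] [0.695 0.069 0.083]
```

View pics/top1.png

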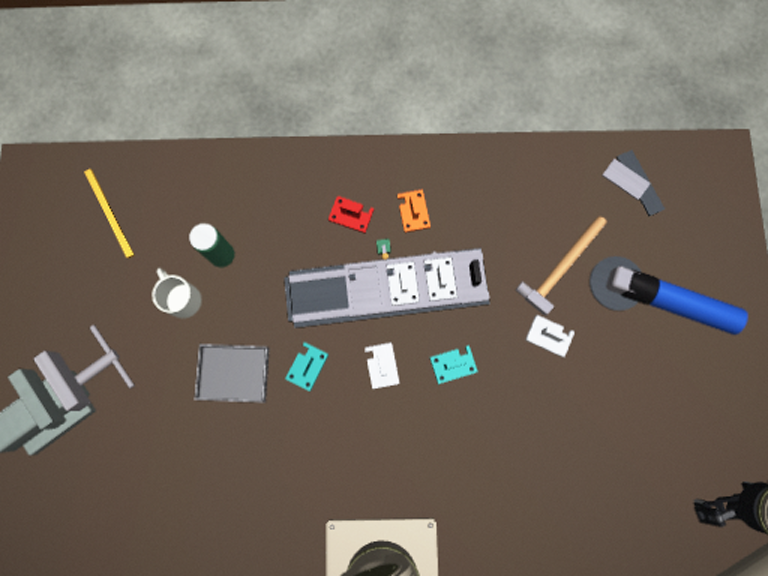

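View pics/scene1.png

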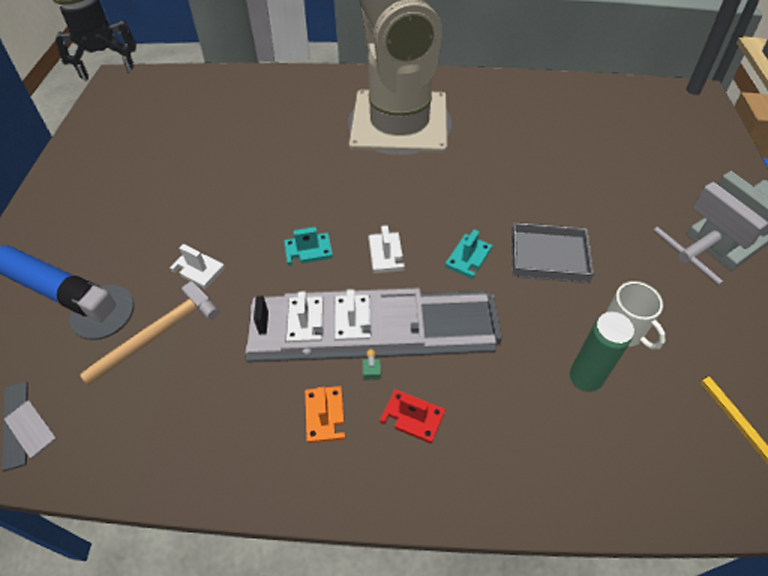

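Top picture (1.5x): finished brackets, drilled white, sit in the carriage at (438,280) and (403,283). Pocket nest2 at (367,285) is empty, the handle is at (476,272) and the tray at (231,373). There are two undrilled white blanks, at (382,366) and (550,336). Look-alikes to leave alone are turquoise at (307,366) and (454,364), orange at (413,210) and red at (351,213). Next I'll measure exact poses.

```bash
cat >> h.py <<'E'
def rect(P):
    P=P[~np.isnan(P).any(1)]
    (c,s,a)=cv2.minAreaRect((P[:,:2]*1000).astype(np.float32))
    if s[0]<s[1]: s=(s[1],s[0]); a+=90
    a=(a+90)%180-90
    return np.round(c,1),np.round(s,1),round(a,1)
def box(W,x,y,r,z0,z1):
    m=(abs(W[...,0]-x)<r)&(abs(W[...,1]-y)<r)&(W[...,2]>z0)&(W[...,2]<z1)
    return W[m]
def toolyaw():
    from scipy.spatial.transform import Rotation as R
    M=R.from_quat(monitor.get_obs()['ee_rot']).as_matrix(); y=M[:,1]
    return np.degrees(np.arctan2(y[1],y[0])), M.round(3)
E
python3 - <<'E'
from h import *
print(toolyaw())
p=camera('top'); W=cloud(p); s=camera('scene'); V=cloud(s)
A=np.concatenate([W.reshape(-1,3),V.reshape(-1,3)])
for n,x,y,b in [('b1',.431,-.011,0),('b2',.491,-.376,0),('f0',.617,-.139,.026),('f1',.608,-.059,.026)]:
    for nm,Q in (('top',W),('scene',V)):
        print(n,nm,'lug',rect(box(Q,x,y,.045,b+.05,b+.07)),np.nanmedian(box(Q,x,y,.045,b+.05,b+.07)[:,2]).round(4))
        print('   plate',rect(box(Q,x,y,.06,b+.006,b+.02)) if b==0 else '')
for nm,Q in (('top',W),('scene',V)):
    h=box(Q,.615,-.215,.05,.068,.09); print('handle',nm,rect(h),h[:,2].max())
    t=box(Q,.424,.321,.1,.018,.04); print('tray',nm,rect(t))
    j=Q[regions_of(p if nm=='top' else s,'jig')[0]['region']]; j=j[(j[:,2]>.008)&(j[:,2]<.05)]; print('jig',nm,rect(j))
    k=box(Q,.6,.03,.05,.036,.06); print('key?',rect(k) if len(k)>3 else len(k))
E
```

```text
(np.float64(-72.99146626369595), array([[ 0.   ,  0.293, -0.956],
       [-0.   , -0.956, -0.293],
       [-1.   ,  0.   ,  0.   ]]))
b1 top lug (array([435.7,  -8.9]), array([44.4, 11.8]), 10.3) 0.0602
   plate (array([436.8, -16.4]), array([107.1,  89.7]), -79.7)
b1 scene lug (array([439.4,  -7. ]), array([45.2, 11.7]), 10.0) 0.0583
   plate (array([437.3,  -7.4]), array([94.4, 60. ]), 10.1)
b2 top lug (array([ 494.4, -381.8]), array([44.7, 12.9]), 65.5) 0.0593
   plate (array([ 491.1, -376. ]), array([119.5, 115.6]), -0.5)
b2 scene lug (array([ 496. , -381.6]), array([45.9, 13.7]), 62.2) 0.0588
   plate (array([ 496.3, -379.4]), array([91.9, 63.3]), 63.8)
f0 top lug (array([ 621.8, -141.5]), array([44.2, 11.8]), 7.1) 0.0861
   plate 
f0 scene lug (array([ 625.1, -139.8]), array([43. , 12.3]), 4.6) 0.0848
   plate 
f1 top lug (array([613.8, -57.7]), array([45.1, 12.1]), 7.3) 0.0852
   plate 
f1 scene lug (array([615.6, -55.9]), array([47.9, 10.8]), 5.8) 0.085
   plate 
handle top (array([ 629.6, -215.7]), array([49.1, 14.1]), 7.0) 0.08159763854477164
tray top (array([423.6, 319.1]), array([152.9, 120.1]), 87.1)
jig top (array([630.8, -19.6]), array([450.4, 173.3]), -84.1)
key? (array([599.1,  25.2]), array([97.1, 86.2]), -1.1)
handle scene (array([ 633.8, -215. ]), array([48.3, 14.1]), 6.4) 0.07939049392638253
tray scene (array([424.9, 318.2]), array([149.6, 127.5]), 87.8)
jig scene (array([636.1, -19.1]), array([449.4, 173.4]), -83.2)
key? (array([598.6,  21.7]), array([91.7, 82.9]), 4.4)
```

>>> {"fn": "step_arm", "kwargs": {"increments": [[0.05,0.0216,0.027,0,-0.01],[0.05,0.0216,0.027,0,-0.01],[0.05,0.0216,0.027,0,-0.01],[0.05,0.0216,0.027,0,-0.01],[0.05,0.0216,0.027,0,-0.01],[0.05,0.0216,0.027,0,-0.01],[0.05,0.0216,0.027,0,-0.01],[0.05,0.0216,0.027,0,-0.01],[0.05,0.0216,0.027,0,-0.01],[0.05,0.0216,0.027,0,-0.01],[0.05,0.0216,0.027,0,-0.01],[0.05,0.0216,0.027,0,-0.01]]}}

```text
clock: 1.75
position: [0.4428, -0.2722, 0.2316]
ee_rot: [0.705, 0.062, -0.704, 0.062]
ft_force: [1.0, -1.1, 0.3]
grip_width: 0.588
```

>>> {"fn": "step_arm", "kwargs": {"increments": [[0.05,0.0216,0.027,0,-0.01],[0.05,0.0216,0.027,0,-0.01],[0.05,0.0216,0.027,0,-0.01],[0.05,0.0216,0.027,0,-0.01],[0.05,0.0216,0.027,0,-0.01],[0.05,0.0216,0.027,0,-0.01],[0.05,0.0216,0.027,0,-0.005],[0.05,0.0216,0.027,0,0],[0.05,0,0,0,0]]}}

```text
clock: 2.5
position: [0.6172, -0.05, 0.2309]
ee_rot: [0.706, 0.044, -0.705, 0.041]
ft_force: [-0.6, 0.9, -0.4]
grip_width: 0.583
```

Run:
```python
from h import *
st(); print(toolyaw()[0])
p=shot('wrist','w1.png',1.5); W=cloud(p)
print(np.array(p['cam_to_world']).round(3))
for n,x,y in [('f0',.6225,-.141),('f1',.6145,-.057)]:
    L=box(W,x,y,.045,.076,.096); print(n,len(L)); 
    if len(L)>5: print(rect(L),np.median(L[:,2]))
    print(rect(box(W,x,y,.06,.032,.046)))
```

```text
{'clock': 2.5, 'position': [0.6172, -0.05, 0.2309], 'ee_rot': [0.7062, 0.0438, -0.7055, 0.0409], 'ft_force': [-0.5764, 0.8562, -0.3816], 'grip_width': 0.5833, 'joint_pos': [0.4072, 0.3649, -0.5149, 1.4567, 0.1764, 1.3659, -1.566]}
-83.13319362778539
[[ 0.119  0.953  0.277  0.688]
 [-0.993  0.115  0.029 -0.043]
 [-0.004 -0.279  0.96   0.374]
 [ 0.     0.     0.     1.   ]]
f0 584
(array([ 623.1, -141.2]), array([43.7, 13.2]), 6.5) 0.08569865984315858
(array([ 622.5, -129.4]), array([115.7, 106. ]), 5.1)
f1 497
(array([615. , -57.3]), array([44.6, 12.2]), 5.9) 0.08576133084825344
(array([614.5, -57.2]), array([119.8, 119.7]), -89.8)
```

Wrist depth agrees with the top view: f1 is at (0.615,-0.057) and f0 at (0.623,-0.141), both at yaw about 6.2°. I'm flipping the tool half round because joint 7 would run short of range at the tray.

>>> {"fn": "step_arm", "kwargs": {"increments": [[0.05,0,0,0,0.12],[0.05,0,0,0,0.12],[0.05,0,0,0,0.12],[0.05,0,0,0,0.12],[0.05,0,0,0,0.12],[0.05,0,0,0,0.12],[0.05,0,0,0,0.12],[0.05,0,0,0,0.12],[0.05,0,0,0,0.12],[0.05,0,0,0,0.12],[0.05,0,0,0,0.12],[0.05,0,0,0,0.12]]}}

```text
clock: 3.55
position: [0.6145, -0.0589, 0.2314]
ee_rot: [-0.503, -0.496, 0.504, -0.497]
ft_force: [0.2, -0.5, 0.0]
grip_width: 0.585
```

>>> {"fn": "step_arm", "kwargs": {"increments": [[0.05,0,0,0,0.12],[0.05,0,0,0,0.12],[0.05,0,0,0,0.12],[0.05,0,0,0,0.12],[0.05,0,0,0,0.12],[0.05,0,0,0,0.12],[0.05,0,0,0,0.12],[0.05,0,0,0,0.12],[0.05,0,0,0,0.12],[0.05,0,0,0,0.12],[0.05,0,0,0,0.12],[0.05,0,0,0,0.12]]}}

```text
clock: 4.55
position: [0.6145, -0.0589, 0.2313]
ee_rot: [0.051, 0.705, -0.052, 0.705]
ft_force: [0.2, -0.2, 0.3]
grip_width: 0.586
```

>>> {"fn": "step_arm", "kwargs": {"increments": [[0.05,0,0,0,0.12],[0.05,0,0,0,0.12],[0.05,0,0,0,0],[0.05,0,0,0,0],[0.05,0,0,0,0]]}}

```text
clock: 4.97
position: [0.6147, -0.0582, 0.2313]
ee_rot: [-0.03, 0.706, 0.03, 0.706]
ft_force: [0.8, 0.7, 0.1]
grip_width: 0.589
```

Run:
```python
from h import *
st(); print(toolyaw()[0])
```

```text
{'clock': 4.9667, 'position': [0.6147, -0.0582, 0.2313], 'ee_rot': [-0.0303, 0.7065, 0.0301, 0.7064], 'ft_force': [0.8391, 0.7187, 0.119], 'grip_width': 0.5893, 'joint_pos': [0.7596, 0.504, -1.0249, 1.4423, 0.43, 1.434, 1.3892]}
94.901095219733
```

>>> {"fn": "step_arm", "kwargs": {"increments": [[0.04,0,0.001,-0.03,0.02],[0.04,0,0,-0.03,0],[0.04,0,0,-0.03,0],[0.04,0,0,-0.03,0],[0.04,0,0,-0.03,0],[0.04,0,0,-0.02,0],[0.04,0,0,-0.015,0],[0.04,0,0,0,0],[0.04,0,0,0,0]]}}

```text
clock: 5.72
position: [0.6149, -0.0566, 0.0466]
ee_rot: [-0.038, 0.706, 0.039, 0.706]
ft_force: [0.3, -0.6, 0.1]
grip_width: 0.469
```

>>> {"fn": "step_arm", "kwargs": {"increments": [[0.0,0,0,0,0],[0.0,0,0,0,0],[0.0,0,0,0,0],[0.0,0,0,0,0],[0.0,0,0,0,0],[0.0,0,0,0,0]], "force": 60}}

```text
clock: 6.22
position: [0.6158, -0.0567, 0.048]
ee_rot: [-0.039, 0.705, 0.039, 0.707]
ft_force: [-1.1, -1.1, 6.9]
grip_width: 0.134
```

>>> {"fn": "step_arm", "kwargs": {"increments": [[0.0,0,0,0.01,0],[0.0,0,0,0.02,0],[0.0,0,0,0.03,0],[0.0,0,0,0.03,0],[0.0,0,0,0.03,0],[0.0,0,0,0.03,0],[0.0,0,0,0,0]]}}

```text
clock: 6.8
position: [0.617, -0.0559, 0.2032]
ee_rot: [-0.039, 0.703, 0.039, 0.709]
ft_force: [0.6, 0.6, -1.2]
grip_width: 0.133
```

>>> {"fn": "step_arm", "kwargs": {"increments": [[0.0,-0.0136,0.0293,0,-0.011],[0.0,-0.0136,0.0293,0,-0.011],[0.0,-0.0136,0.0293,0,-0.011],[0.0,-0.0136,0.0293,0,-0.011],[0.0,-0.0136,0.0293,0,-0.011],[0.0,-0.0136,0.0293,0,-0.011],[0.0,-0.0136,0.0293,0,-0.011],[0.0,-0.0136,0.0293,0,-0.011],[0.0,-0.0136,0.0293,0,-0.011],[0.0,-0.0136,0.0293,0,-0.011],[0.0,-0.0136,0.0293,0,-0.011],[0.0,-0.0136,0.0293,0,-0.011]]}}

```text
clock: 7.8
position: [0.4505, 0.296, 0.1966]
ee_rot: [0.008, 0.707, -0.008, 0.707]
ft_force: [0.3, 0.9, -2.5]
grip_width: 0.127
```

>>> {"fn": "step_arm", "kwargs": {"increments": [[0.0,-0.0136,0.0293,0,-0.011],[0.0,-0.0136,0.0293,0,-0.011],[0.0,0,0,0,0],[0.0,0,0,0,0],[0.0,0,0,0,0]]}}

```text
clock: 8.22
position: [0.4244, 0.353, 0.1963]
ee_rot: [0.015, 0.707, -0.016, 0.707]
ft_force: [0.7, -0.8, -3.1]
grip_width: 0.131
```

Run:
```python
from h import *
st(); print(toolyaw()[0])
p=shot('wrist','w2.png',1.5); W=cloud(p)
t=box(W,.424,.319,.11,.018,.04); print(rect(t))
```

```text
{'clock': 8.2167, 'position': [0.4244, 0.353, 0.1963], 'ee_rot': [0.0151, 0.7069, -0.0156, 0.7069], 'ft_force': [0.6519, -0.7768, -3.1165], 'grip_width': 0.1313, 'joint_pos': [0.143, 0.4067, -1.1332, 1.6611, 0.3794, 1.319, 0.4714]}
87.51383166763422
(array([425.2, 318.5]), array([149.9, 119.2]), 87.0)
```

View pics/w2.png

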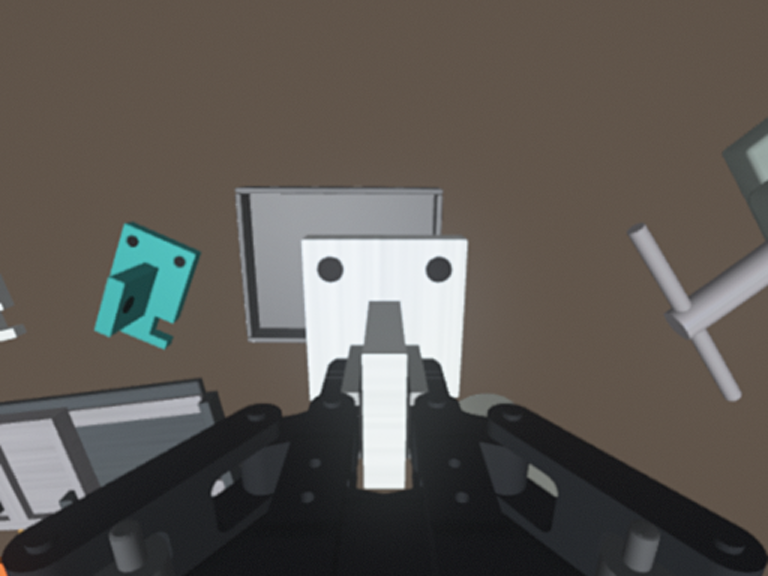

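Wrist view: the bracket hangs square in the grip at (385,340), with the tray behind it at (340,262). I'm lowering it into the +y half of the tray.

>>> {"fn": "step_arm", "kwargs": {"increments": [[0.0,0.001,0.001,-0.03,0],[0.0,0,0,-0.03,0],[0.0,0,0,-0.03,0],[0.0,0,0,-0.03,0],[0.0,0,0,-0.02,0],[0.0,0,0,-0.013,0],[0.0,0,0,-0.008,0],[0.0,0,0,-0.004,0],[0.0,0,0,-0.002,0],[0.0,0,0,0,0]]}}

```text
clock: 9.1
position: [0.426, 0.3547, 0.03]
ee_rot: [0.016, 0.707, -0.015, 0.707]
ft_force: [-0.6, 0.2, -2.4]
grip_width: 0.131
```

>>> {"fn": "step_arm", "kwargs": {"increments": [[0.0,0,0,-0.002,0],[0.0,0,0,-0.002,0],[0.0,0,0,0,0]]}}

```text
clock: 9.35
position: [0.4259, 0.355, 0.026]
ee_rot: [0.016, 0.706, -0.015, 0.707]
ft_force: [1.5, 0.0, -0.6]
grip_width: 0.134
```

>>> {"fn": "step_arm", "kwargs": {"increments": [[0.028,0,0,0,0],[0.028,0,0,0,0],[0.028,0,0,0,0],[0.028,0,0,0.01,0],[0.028,0,0,0.02,0],[0.028,0,0,0.03,0],[0.028,0,0,0.03,0],[0.028,0,0,0.03,0],[0.028,0,0,0.03,0],[0.028,0,0,0.02,0],[0.04,0,0,0,0]]}}

```text
clock: 10.27
position: [0.4263, 0.3564, 0.2004]
ee_rot: [0.017, 0.705, -0.014, 0.709]
ft_force: [0.5, -0.1, -0.0]
grip_width: 0.451
```

>>> {"fn": "step_arm", "kwargs": {"increments": [[0.04,0.0131,-0.0331,0,0.0103],[0.04,0.0131,-0.0331,0,0.0103],[0.04,0.0131,-0.0331,0,0.0103],[0.04,0.0131,-0.0331,0,0.0103],[0.04,0.0131,-0.0331,0,0.0103],[0.04,0.0131,-0.0331,0,0.0103],[0.04,0.0131,-0.0331,0,0.0103],[0.04,0.0131,-0.0331,0,0.0103],[0.04,0.0131,-0.0331,0,0.0103],[0.04,0.0131,-0.0331,0,0.0103],[0.04,0.0131,-0.0331,0,0.0103],[0.04,0.0131,-0.0331,0,0.0103]]}}

```text
clock: 11.27
position: [0.5828, -0.0444, 0.1955]
ee_rot: [-0.028, 0.707, 0.028, 0.706]
ft_force: [0.2, 1.4, -0.2]
grip_width: 0.471
```

>>> {"fn": "step_arm", "kwargs": {"increments": [[0.04,0.0131,-0.0331,0,0.0103],[0.04,0.0131,-0.0331,0,0.0103],[0.04,0.0131,-0.0331,0,0.0103],[0.04,0,0,0,0],[0.04,0,0,0,0],[0.04,0,0,0,0]]}}

```text
clock: 11.77
position: [0.6217, -0.1412, 0.1953]
ee_rot: [-0.039, 0.706, 0.04, 0.706]
ft_force: [-0.6, 0.9, 0.1]
grip_width: 0.472
```

Run:
```python
from h import *
st(); print(toolyaw()[0])
p=shot('wrist'); W=cloud(p)
for n,x,y in [('f0',.623,-.141)]:
    print(n,rect(box(W,x,y,.045,.076,.096)))
p=shot('top','top2.png',1.5); W=cloud(p)
print('tray lug',rect(box(W,.425,.354,.04,.055,.075)),'b1',rect(box(W,.436,-.009,.045,.05,.07)),'b2',rect(box(W,.495,-.381,.045,.05,.07)))
```

```text
{'clock': 11.7667, 'position': [0.6217, -0.1412, 0.1953], 'ee_rot': [-0.0389, 0.7061, 0.0397, 0.7059], 'ft_force': [-0.5511, 0.8556, 0.1323], 'grip_width': 0.4721, 'joint_pos': [0.8431, 0.5674, -0.9871, 1.4343, 0.4721, 1.3913, 1.5277]}
96.3717155676099
f0 (array([ 623.2, -141.9]), array([44.5, 12.5]), 6.1)
tray lug (array([422.6, 354.1]), array([41.6, 12.8]), -3.1) b1 (array([435.4,  -8.9]), array([43.8, 11.8]), 10.2) b2 (array([ 494. , -381.8]), array([44.2, 12.8]), 64.3)
```

Descending to z=0.050, then grip, lift and move to the −y half of the tray, centre (0.4235, 0.2835).

>>> {"fn": "step_arm", "kwargs": {"increments": [[0.04,0.001,0,-0.03,0],[0.04,0,0,-0.03,0],[0.04,0,0,-0.03,0],[0.04,0,0,-0.03,0],[0.04,0,0,-0.017,0],[0.04,0,0,-0.008,0],[0.04,0,0,0,0],[0.04,0,0,0,0]]}}

```text
clock: 12.53
position: [0.6234, -0.1413, 0.0514]
ee_rot: [-0.039, 0.706, 0.039, 0.706]
ft_force: [0.1, -0.2, 1.2]
grip_width: 0.467
```

>>> {"fn": "step_arm", "kwargs": {"increments": [[0.0,0,0,0,0],[0.0,0,0,0,0],[0.0,0,0,0,0],[0.0,0,0,0,0],[0.0,0,0,0,0],[0.0,0,0,0,0]], "force": 60}}

```text
clock: 13.03
position: [0.6238, -0.1419, 0.0519]
ee_rot: [-0.039, 0.705, 0.039, 0.707]
ft_force: [-1.8, 2.0, 7.2]
grip_width: 0.133
```

>>> {"fn": "step_arm", "kwargs": {"increments": [[0.0,0,0,0.01,0],[0.0,0,0,0.02,0],[0.0,0,0,0.03,0],[0.0,0,0,0.03,0],[0.0,0,0,0.03,0],[0.0,0,0,0.03,0],[0.0,0,0,0,0]]}}

```text
clock: 13.62
position: [0.6252, -0.1416, 0.2074]
ee_rot: [-0.04, 0.703, 0.038, 0.709]
ft_force: [0.0, 1.2, -2.0]
grip_width: 0.134
```

>>> {"fn": "step_arm", "kwargs": {"increments": [[0.0,-0.0142,0.0303,0,-0.011],[0.0,-0.0142,0.0303,0,-0.011],[0.0,-0.0142,0.0303,0,-0.011],[0.0,-0.0142,0.0303,0,-0.011],[0.0,-0.0142,0.0303,0,-0.011],[0.0,-0.0142,0.0303,0,-0.011],[0.0,-0.0142,0.0303,0,-0.011],[0.0,-0.0142,0.0303,0,-0.011],[0.0,-0.0142,0.0303,0,-0.011],[0.0,-0.0142,0.0303,0,-0.011],[0.0,-0.0142,0.0303,0,-0.011],[0.0,-0.0142,0.0303,0,-0.011]]}}

```text
clock: 14.62
position: [0.4513, 0.2227, 0.2005]
ee_rot: [0.007, 0.707, -0.008, 0.707]
ft_force: [0.3, -0.0, -2.4]
grip_width: 0.131
```

>>> {"fn": "step_arm", "kwargs": {"increments": [[0.0,-0.0142,0.0303,0,-0.011],[0.0,-0.0142,0.0303,0,-0.011],[0.0,0,0,0,0],[0.0,0,0,0,0],[0.0,0,0,0,0]]}}

```text
clock: 15.03
position: [0.4242, 0.2817, 0.2003]
ee_rot: [0.015, 0.707, -0.015, 0.707]
ft_force: [-0.0, -1.2, -3.6]
grip_width: 0.134
```

Run:
```python
from h import *
st(); print(toolyaw()[0])
p=shot('wrist'); W=cloud(p)
print(rect(box(W,.425,.354,.04,.055,.075)))
print('held lug', rect(box(W,.4234,.2835,.045,.19,.26)))
```

```text
{'clock': 15.0333, 'position': [0.4242, 0.2817, 0.2003], 'ee_rot': [0.0149, 0.7069, -0.0154, 0.707], 'ft_force': [-0.028, -1.2331, -3.6176], 'grip_width': 0.1344, 'joint_pos': [0.3786, 0.2927, -1.203, 1.7596, 0.285, 1.2859, 0.636]}
87.54304425124137
(array([424.9, 353.8]), array([43.6, 13. ]), -2.9)
held lug (array([423.8, 281.9]), array([88.6, 45.4]), 85.1)
```

>>> {"fn": "step_arm", "kwargs": {"increments": [[0.0,0,0.001,-0.03,0],[0.0,0,0,-0.03,0],[0.0,0,0,-0.03,0],[0.0,0,0,-0.03,0],[0.0,0,0,-0.02,0],[0.0,0,0,-0.013,0],[0.0,0,0,-0.008,0],[0.0,0,0,-0.005,0],[0.0,0,0,-0.002,0],[0.0,0,0,-0.002,0],[0.0,0,0,0,0]]}}

```text
clock: 16.0
position: [0.4247, 0.2833, 0.0309]
ee_rot: [0.016, 0.707, -0.015, 0.707]
ft_force: [0.3, -0.1, -2.0]
grip_width: 0.135
```

>>> {"fn": "step_arm", "kwargs": {"increments": [[0.0,0,0,-0.002,0],[0.0,0,0,0,0]]}}

```text
clock: 16.17
position: [0.4248, 0.2836, 0.0299]
ee_rot: [0.015, 0.706, -0.015, 0.708]
ft_force: [-4.0, -4.3, 13.3]
grip_width: 0.135
```

>>> {"fn": "step_arm", "kwargs": {"increments": [[0.026,0,0,0,0],[0.026,0,0,0,0],[0.026,0,0,0,0],[0.026,0,0,0.01,0],[0.026,0,0,0.02,0],[0.026,0,0,0.03,0],[0.026,0,0,0.03,0],[0.026,0,0,0.03,0],[0.026,0,0,0.03,0],[0.026,0,0,0.02,0],[0.04,0,0,0,0]]}}

```text
clock: 17.08
position: [0.4253, 0.2849, 0.203]
ee_rot: [0.016, 0.705, -0.014, 0.709]
ft_force: [1.1, 0.9, 0.2]
grip_width: 0.435
```

Run:
```python
from h import *
st(); print(toolyaw()[0])
p=shot('top','top3.png',1.5); W=cloud(p)
for n,x,y in (('tA',.425,.354),('tB',.424,.283)): L=box(W,x,y,.035,.055,.075); print(n,rect(L),np.median(L[:,2]))
for n,x,y in (('b1',.436,-.009),('b2',.495,-.381)): L=box(W,x,y,.045,.05,.07); print(n,rect(L) if len(L)>5 else 'moved')
```

```text
{'clock': 17.0833, 'position': [0.4253, 0.2849, 0.203], 'ee_rot': [0.0161, 0.705, -0.0142, 0.7089], 'ft_force': [1.0775, 0.8593, 0.159], 'grip_width': 0.4349, 'joint_pos': [0.3776, 0.2931, -1.2077, 1.7546, 0.2877, 1.2859, 0.6312]}
87.54899349801244
tA (array([0., 0.]), array([0., 0.]), 0.0) nan
tB (array([417. , 277.5]), array([0., 0.]), 0.0) 0.05866004414883119
b1 (array([436. ,  -8.9]), array([43.1, 11.9]), 10.1)
b2 (array([ 494. , -381.7]), array([43.3, 13.7]), 61.2)
  return _methods._mean(a, axis=axis, dtype=dtype,
  ret = ret.dtype.type(ret / rcount)
```

>>> {"fn": "step_arm", "kwargs": {"increments": [[0.04,0.0011,-0.0294,0,0.022],[0.04,0.0011,-0.0294,0,0.022],[0.04,0.0011,-0.0294,0,0.022],[0.04,0.0011,-0.0294,0,0.022],[0.04,0.0011,-0.0294,0,0.022],[0.04,0.0011,-0.0294,0,0.022],[0.04,0.0011,-0.0294,0,0.022],[0.04,0.0011,-0.0294,0,0.022],[0.04,0.0011,-0.0294,0,0.022],[0.04,0.0011,-0.0294,0,0.022],[0.04,0,0,0,0],[0.04,0,0,0,0]]}}

```text
clock: 18.13
position: [0.4346, -0.0121, 0.1978]
ee_rot: [-0.061, 0.705, 0.061, 0.704]
ft_force: [-1.0, 1.9, 0.1]
grip_width: 0.469
```

Run:
```python
from h import *
st(); print(toolyaw()[0])
p=shot('wrist','w3.png',1.5); W=cloud(p)
print('b1',rect(box(W,.436,-.009,.045,.05,.07)), rect(box(W,.437,-.008,.055,.006,.018)))
p=shot('top','top4.png'); V=cloud(p)
for n,x,y in (('tA',.425,.354),('tB',.424,.283)): L=box(V,x,y,.035,.055,.075); print(n,rect(L),np.median(L[:,2]))
print('nest lvl', *[np.round(np.nanmedian(box(V,x,y,.012,0,.1)[:,2]),4) for x,y in ((.623,-.141),(.6145,-.057),(.605,.027))])
```

```text
{'clock': 18.1333, 'position': [0.4346, -0.0121, 0.1978], 'ee_rot': [-0.061, 0.7049, 0.0615, 0.704], 'ft_force': [-1.0423, 1.8862, 0.1054], 'grip_width': 0.4694, 'joint_pos': [1.0566, -0.0344, -1.0871, 1.9334, -0.0329, 1.2256, 1.7252]}
99.93988602971211
b1 (array([436.2,  -9.6]), array([43.5, 11.5]), 10.2) (array([436.9,  -9.2]), array([88.3, 60.1]), 9.8)
tA (array([422.7, 354.7]), array([41.1, 14.5]), -1.6) 0.06337998529192035
tB (array([421.6, 283.1]), array([41.2, 12.7]), -3.8) 0.06291537347482512
nest lvl 0.0261 0.0256 0.0259
```

View pics/w3.png

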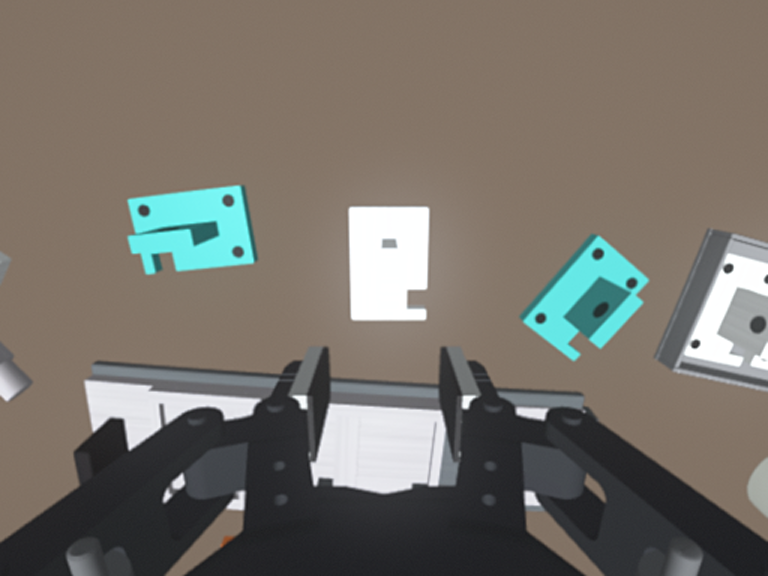

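Wrist view: blank1 at (389,263) is white, without holes, and its notch at (415,298) faces +x/+y. It fits the pocket with its x along the jig x, so no half turn is needed. Turquoise look-alikes are at (195,230) and (588,295).

>>> {"fn": "step_arm", "kwargs": {"increments": [[0.04,0.0015,0.0025,-0.03,0.003],[0.04,0,0,-0.03,0],[0.04,0,0,-0.03,0],[0.04,0,0,-0.03,0],[0.04,0,0,-0.03,0],[0.04,0,0,-0.014,0],[0.04,0,0,-0.008,0],[0.04,0,0,0,0],[0.04,0,0,0,0]]}}

```text
clock: 18.98
position: [0.437, -0.0074, 0.0269]
ee_rot: [-0.064, 0.704, 0.064, 0.704]
ft_force: [-0.8, -0.5, 0.2]
grip_width: 0.469
```

>>> {"fn": "step_arm", "kwargs": {"increments": [[0.0,0,0,0,0],[0.0,0,0,0,0],[0.0,0,0,0,0],[0.0,0,0,0,0],[0.0,0,0,0,0],[0.0,0,0,0,0]], "force": 60}}

```text
clock: 19.48
position: [0.4375, -0.0084, 0.0275]
ee_rot: [-0.064, 0.704, 0.063, 0.705]
ft_force: [-2.2, 0.9, 7.0]
grip_width: 0.128
```

>>> {"fn": "step_arm", "kwargs": {"increments": [[0.0,0,0,0.01,0],[0.0,0,0,0.02,0],[0.0,0,0,0.03,0],[0.0,0,0,0.03,0],[0.0,0,0,0.03,0],[0.0,0,0,0.03,0],[0.0,0,0,0,0]]}}

```text
clock: 20.07
position: [0.4393, -0.0077, 0.1818]
ee_rot: [-0.065, 0.702, 0.062, 0.707]
ft_force: [1.2, -0.2, -2.1]
grip_width: 0.124
```

Run:
```python
from h import *
st(); print(toolyaw()[0])
p=shot('wrist'); W=cloud(p)
print('held plate',rect(box(W,.437,-.009,.06,.135,.18)))
p=shot('top','top5.png'); V=cloud(p)
from numpy import cos,sin,radians
th=radians(6.3); ex=np.array([cos(th),sin(th)]); ey=np.array([-sin(th),cos(th)])
A=np.concatenate([V.reshape(-1,3),W.reshape(-1,3)]); A=A[~np.isnan(A[:,0])]
for i,c in enumerate(((.6232,-.1418),(.615,-.0573),(.606,.027))):
    for nm,Q in (('top',V),('wrist',W)):
        Q=Q.reshape(-1,3); Q=Q[~np.isnan(Q[:,0])]
        u=(Q[:,:2]-c)@ex*1000; v=(Q[:,:2]-c)@ey*1000
        F=(abs(u)<44)&(abs(v)<50)&(Q[:,2]>.0225)&(Q[:,2]<.030)
        G=(abs(v)<29)&(abs(u)<58)&(Q[:,2]>.0225)&(Q[:,2]<.030)
        K=(abs(u-28)<15)&(abs(v-24)<15)&(Q[:,2]>.038)&(Q[:,2]<.047)
        print(i,nm,F.sum(),'v',np.percentile(v[F],[1,99]).round(1) if F.sum()>20 else '','u',np.percentile(u[G],[1,99]).round(1) if G.sum()>20 else '','key',K.sum(),(np.percentile(u[K],[3,97]).round(1),np.percentile(v[K],[3,97]).round(1)) if K.sum()>4 else '')
```

```text
{'clock': 20.0667, 'position': [0.4393, -0.0077, 0.1818], 'ee_rot': [-0.065, 0.7018, 0.0625, 0.7066], 'ft_force': [1.2299, -0.2435, -2.0961], 'grip_width': 0.124, 'joint_pos': [1.0905, 0.0026, -1.1517, 1.9499, 0.0063, 1.1837, 1.6879]}
100.34502069154946
held plate (array([427.7, -10.4]), array([68.5, 60. ]), 10.2)
0 top 466 v [-49.4  42.1] u [-49.6  46.6] key 12 (array([20.5, 31.6]), array([21.1, 36.2]))
0 wrist 1212 v [-49.7  28.1] u [-58.    3.1] key 47 (array([21.3, 31.4]), array([22.1, 31.8]))
1 top 426 v [-37.7  46.4] u [-46.4  51.6] key 17 (array([20.7, 38.6]), array([19.2, 33.6]))
1 wrist 3 v  u [-58.  -41.6] key 0 
2 top 414 v [-43.   31.9] u [-46.5  53.9] key 13 (array([21.2, 31.2]), array([17.5, 33.4]))
2 wrist 462 v [-27.   17.7] u [-7.3 28.5] key 0
```

>>> {"fn": "step_arm", "kwargs": {"increments": [[0.0,0.0326,-0.0053,0,-0.009],[0.0,0.0326,-0.0053,0,-0.009],[0.0,0.0326,-0.0053,0,-0.009],[0.0,0.0326,-0.0053,0,-0.009],[0.0,0.0326,-0.0053,0,-0.009],[0.0,0.0326,-0.0053,0,-0.009],[0.0,0.0326,-0.0053,0,-0.009],[0.0,0.0326,-0.0053,0,-0.009],[0.0,0,0,0,0],[0.0,0,0,0,0],[0.0,0,0,0,0]]}}

```text
clock: 21.08
position: [0.692, -0.049, 0.1748]
ee_rot: [-0.039, 0.707, 0.04, 0.705]
ft_force: [-0.3, -0.2, -2.6]
grip_width: 0.13
```

```bash
cat >> h.py <<'E'
def nests(Q,th=6.3,cs=((.6232,-.1418),(.615,-.0573),(.606,.027))):
    th=np.radians(th); ex=np.array([np.cos(th),np.sin(th)]); ey=np.array([-np.sin(th),np.cos(th)])
    Q=Q.reshape(-1,3); Q=Q[~np.isnan(Q[:,0])]
    for i,c in enumerate(cs):
        u=(Q[:,:2]-c)@ex*1000; v=(Q[:,:2]-c)@ey*1000; z=Q[:,2]
        e=lambda m,t:(m.sum(),np.percentile(t[m],[2,98]).round(1)) if m.sum()>5 else m.sum()
        fl=(z>.022)&(z<.0295)
        print(i,'v',e(fl&(abs(u)<15)&(abs(v)<37),v),'u',e(fl&(abs(v)<12)&(abs(u)<54),u),
          'rimV',e((z>.0305)&(z<.037)&(abs(u)<15)&(abs(v)<50),v),
          'key u',e((z>.0385)&(z<.047)&(abs(u-28)<16)&(abs(v-25)<16),u),'key v',e((z>.0385)&(z<.047)&(abs(u-28)<16)&(abs(v-25)<16),v))
E
python3 - <<'E'
from h import *
st(); print(toolyaw()[0])
p=shot('wrist','w4.png',1.5); W=cloud(p); nests(W)
E
```

```text
{'clock': 21.0833, 'position': [0.692, -0.049, 0.1748], 'ee_rot': [-0.0388, 0.7073, 0.0397, 0.7048], 'ft_force': [-0.2835, -0.2079, -2.5811], 'grip_width': 0.1297, 'joint_pos': [0.5839, 0.693, -0.9304, 1.2855, 0.5425, 1.4235, 1.3742]}
96.35920525032168
0 v (np.int64(1991), array([-31.5,  29.7])) u (np.int64(2373), array([-45.8,  45.9])) rimV (np.int64(883), array([-38.9,  49.5])) key u (np.int64(193), array([22.7, 34.2])) key v (np.int64(193), array([18.9, 32.4]))
1 v (np.int64(2073), array([-31.2,  30.4])) u (np.int64(2384), array([-46.7,  44.2])) rimV (np.int64(1222), array([-49.2,  49.2])) key u (np.int64(184), array([22.6, 34.1])) key v (np.int64(184), array([16.9, 30.3]))
2 v (np.int64(1969), array([-30.4,  30.5])) u (np.int64(2379), array([-46.2,  45.4])) rimV (np.int64(850), array([-49.5,  38.1])) key u (np.int64(198), array([21.9, 33.3])) key v (np.int64(198), array([15.9, 29.8]))
```

View pics/w4.png

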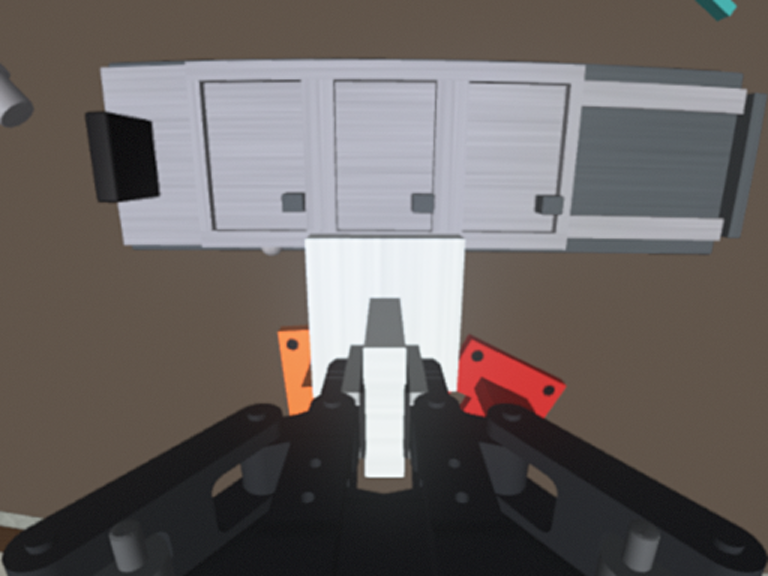

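The wrist view shows the three empty pockets, with keys at (292,202), (422,202) and (549,204). They agree with my nest estimates to about 1 mm. Next I'll move over nest1.

>>> {"fn": "step_arm", "kwargs": {"increments": [[0.0,-0.019,-0.0021,0,0],[0.0,-0.019,-0.0021,0,0],[0.0,-0.019,-0.0021,0,0],[0.0,-0.019,-0.0021,0,0],[0.0,0,0,-0.03,0],[0.0,0,0,-0.03,0],[0.0,0,0,0,0],[0.0,0,0,0,0],[0.0,0,0,0,0]]}}

```text
clock: 21.88
position: [0.6173, -0.0581, 0.1183]
ee_rot: [-0.039, 0.706, 0.039, 0.706]
ft_force: [0.5, -1.1, -2.5]
grip_width: 0.13
```

Run:
```python
from h import *
st(); print(toolyaw()[0])
```

```text
{'clock': 21.8833, 'position': [0.6173, -0.0581, 0.1183], 'ee_rot': [-0.0389, 0.7058, 0.0388, 0.7063], 'ft_force': [0.4706, -1.0528, -2.5054], 'grip_width': 0.1297, 'joint_pos': [0.7288, 0.5971, -0.9656, 1.5711, 0.5102, 1.2442, 1.3581]}
96.29924299785884
```

>>> {"fn": "step_arm", "kwargs": {"increments": [[0.0,-0.0015,0.0005,-0.02,0],[0.0,0,0,-0.015,0],[0.0,0,0,-0.01,0],[0.0,0,0,-0.006,0],[0.0,0,0,-0.005,0],[0.0,0,0,-0.003,0],[0.0,0,0,-0.003,0],[0.0,0,0,-0.002,0],[0.0,0,0,0,0]]}}

```text
clock: 22.63
position: [0.6158, -0.0578, 0.0536]
ee_rot: [-0.039, 0.706, 0.039, 0.706]
ft_force: [-4.5, -0.1, 4.4]
grip_width: 0.131
```

It has reached floor height with light contact. Releasing and rising.

>>> {"fn": "step_arm", "kwargs": {"increments": [[0.03,0,0,0,0],[0.03,0,0,0,0],[0.03,0,0,0,0],[0.03,0,0,0.01,0],[0.03,0,0,0.02,0],[0.03,0,0,0.03,0],[0.03,0,0,0.03,0],[0.03,0,0,0.03,0],[0.03,0,0,0.03,0],[0.04,0,0,0,0]]}}

```text
clock: 23.47
position: [0.6179, -0.057, 0.2097]
ee_rot: [-0.039, 0.703, 0.039, 0.709]
ft_force: [0.1, 0.2, 0.8]
grip_width: 0.458
```

Run:
```python
from h import *
st(); print(toolyaw()[0])
p=shot('wrist'); W=cloud(p); L=box(W,.615,-.058,.045,.07,.12); print('lug',rect(L),np.median(L[:,2]))
pl=box(W,.615,-.058,.02,.03,.06); print('plate z',np.median(pl[:,2]))
p=shot('top','top6.png'); V=cloud(p)
print('b2',rect(box(V,.495,-.381,.05,.05,.07)))
```

```text
{'clock': 23.4667, 'position': [0.6179, -0.057, 0.2097], 'ee_rot': [-0.0392, 0.7033, 0.0385, 0.7088], 'ft_force': [0.1196, 0.1794, 0.8065], 'grip_width': 0.4584, 'joint_pos': [0.7533, 0.5173, -1.0134, 1.4718, 0.4429, 1.3881, 1.403]}
96.29788569176237
lug (array([614.5, -59. ]), array([43.8, 11.8]), 6.3) 0.08583074227065085
plate z 0.03783942367020726
b2 (array([ 494.4, -382.1]), array([43.9, 13.2]), 63.1)
```

Blank1 is seated flat: plate top 37.8 mm, lug top 85.8 mm. Now on to blank2.

>>> {"fn": "step_arm", "kwargs": {"increments": [[0.04,-0.0068,-0.018,0,-0.119],[0.04,-0.0068,-0.018,0,-0.119],[0.04,-0.0068,-0.018,0,-0.119],[0.04,-0.0068,-0.018,0,-0.119],[0.04,-0.0068,-0.018,0,-0.119],[0.04,-0.0068,-0.018,0,-0.119],[0.04,-0.0068,-0.018,0,-0.119],[0.04,-0.0068,-0.018,0,-0.119],[0.04,-0.0068,-0.018,0,-0.119],[0.04,-0.0068,-0.018,0,-0.119],[0.04,-0.0068,-0.018,0,-0.119],[0.04,-0.0068,-0.018,0,-0.119]]}}

```text
clock: 24.57
position: [0.5328, -0.2746, 0.2015]
ee_rot: [0.435, 0.558, -0.435, 0.557]
ft_force: [-0.7, -0.5, 0.5]
grip_width: 0.472
```

>>> {"fn": "step_arm", "kwargs": {"increments": [[0.04,-0.0068,-0.018,0,-0.119],[0.04,-0.0068,-0.018,0,-0.119],[0.04,-0.0068,-0.018,0,-0.119],[0.04,-0.0068,-0.018,0,-0.119],[0.04,-0.0068,-0.018,0,-0.119],[0.04,-0.0068,-0.018,0,-0.119],[0.04,0,0,0,0],[0.04,0,0,0,0],[0.04,0,0,0,0]]}}

```text
clock: 25.32
position: [0.4931, -0.3808, 0.2018]
ee_rot: [0.601, 0.374, -0.6, 0.372]
ft_force: [-1.0, -0.4, -0.9]
grip_width: 0.468
```

Run:
```python
from h import *
st(); print(toolyaw()[0])
p=shot('wrist','w5.png',1.5); W=cloud(p)
print('b2',rect(box(W,.495,-.382,.05,.05,.07)), rect(box(W,.495,-.382,.055,.006,.018)))
```

```text
{'clock': 25.3167, 'position': [0.4931, -0.3808, 0.2018], 'ee_rot': [0.6009, 0.3738, -0.6004, 0.3725], 'ft_force': [-0.9945, -0.4314, -0.8667], 'grip_width': 0.4679, 'joint_pos': [1.0067, 0.3991, -0.5497, 1.4823, 0.2095, 1.3207, -0.0191]}
-26.301008290166266
b2 (array([ 494.9, -380.7]), array([44.5, 11.5]), 63.9) (array([ 500.1, -383.5]), array([88.4, 71.7]), 63.6)
```

View pics/w5.png

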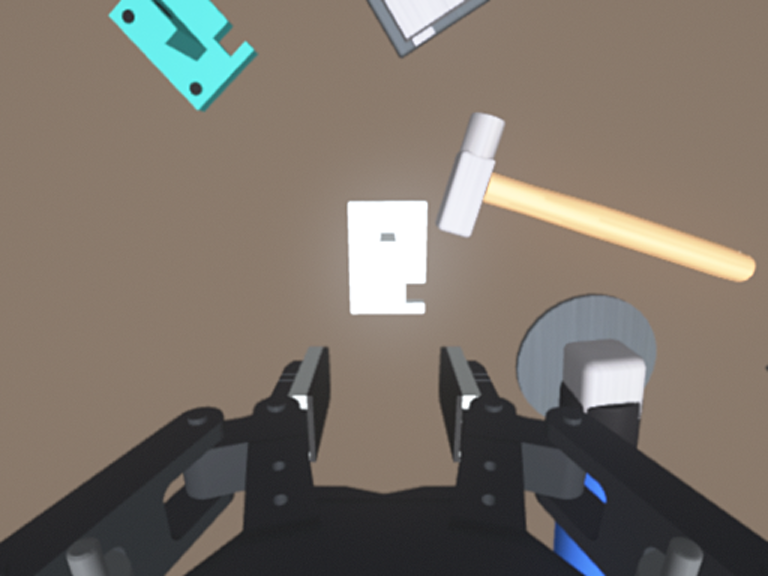

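Wrist view: blank2 at (388,257), undrilled, with its notch at (415,293). That is the same way round in the tool as blank1, so it goes in at the same tool yaw. The hammer head is close by at (470,190), so I'm narrowing the jaws to 30 mm.

>>> {"fn": "step_arm", "kwargs": {"increments": [[0.03,0.002,0,-0.03,0.001],[0.03,0,0,-0.03,0],[0.03,0,0,-0.03,0],[0.03,0,0,-0.03,0],[0.03,0,0,-0.03,0],[0.03,0,0,-0.016,0],[0.03,0,0,-0.008,0],[0.03,0,0,0,0],[0.03,0,0,0,0]]}}

```text
clock: 26.12
position: [0.4958, -0.3815, 0.0293]
ee_rot: [0.601, 0.373, -0.6, 0.373]
ft_force: [0.2, 0.4, 0.1]
grip_width: 0.353
```

>>> {"fn": "step_arm", "kwargs": {"increments": [[0.0,0,0,0,0],[0.0,0,0,0,0],[0.0,0,0,0,0],[0.0,0,0,0,0],[0.0,0,0,0,0],[0.0,0,0,0,0]], "force": 60}}

```text
clock: 26.62
position: [0.496, -0.3823, 0.0303]
ee_rot: [0.601, 0.372, -0.6, 0.373]
ft_force: [-0.8, 2.4, 7.4]
grip_width: 0.13
```

>>> {"fn": "step_arm", "kwargs": {"increments": [[0.0,0,0,0.01,0],[0.0,0,0,0.02,0],[0.0,0,0,0.03,0],[0.0,0,0,0.03,0],[0.0,0,0,0.03,0],[0.0,0,0,0.03,0],[0.0,0,0,0,0]]}}

```text
clock: 27.2
position: [0.4974, -0.3831, 0.1861]
ee_rot: [0.602, 0.37, -0.6, 0.376]
ft_force: [1.7, -0.2, -1.4]
grip_width: 0.129
```

>>> {"fn": "step_arm", "kwargs": {"increments": [[0.0,0.007,0.0134,0,0.119],[0.0,0.007,0.0134,0,0.119],[0.0,0.007,0.0134,0,0.119],[0.0,0.007,0.0134,0,0.119],[0.0,0.007,0.0134,0,0.119],[0.0,0.007,0.0134,0,0.119],[0.0,0.007,0.0134,0,0.119],[0.0,0.007,0.0134,0,0.119],[0.0,0.007,0.0134,0,0.119],[0.0,0.007,0.0134,0,0.119],[0.0,0.007,0.0134,0,0.119],[0.0,0.007,0.0134,0,0.119]]}}

```text
clock: 28.2
position: [0.579, -0.2205, 0.1788]
ee_rot: [0.208, 0.676, -0.208, 0.675]
ft_force: [-0.4, 0.3, -2.1]
grip_width: 0.128
```

>>> {"fn": "step_arm", "kwargs": {"increments": [[0.0,0.007,0.0134,0,0.119],[0.0,0.007,0.0134,0,0.119],[0.0,0.007,0.0134,0,0.119],[0.0,0.007,0.0134,0,0.119],[0.0,0.007,0.0134,0,0.119],[0.0,0.007,0.0134,0,0.119],[0.0,0,0,0,0],[0.0,0,0,0,0],[0.0,0,0,0,0]]}}

```text
clock: 28.95
position: [0.6207, -0.1416, 0.1785]
ee_rot: [-0.038, 0.707, 0.038, 0.706]
ft_force: [0.2, -0.8, -1.8]
grip_width: 0.127
```

Run:
```python
from h import *
st(); print(toolyaw()[0])
```

```text
{'clock': 28.95, 'position': [0.6207, -0.1416, 0.1785], 'ee_rot': [-0.0382, 0.7065, 0.0378, 0.7057], 'ft_force': [0.1898, -0.7925, -1.7683], 'grip_width': 0.1269, 'joint_pos': [0.8413, 0.577, -0.9784, 1.4576, 0.4814, 1.3625, 1.5172]}
96.15761721435393
```

>>> {"fn": "step_arm", "kwargs": {"increments": [[0.0,0.002,0,-0.03,0.002],[0.0,0,0,-0.03,0],[0.0,0,0,-0.015,0],[0.0,0,0,0,0],[0.0,0,0,0,0]]}}

```text
clock: 29.37
position: [0.6227, -0.1413, 0.1038]
ee_rot: [-0.039, 0.707, 0.039, 0.705]
ft_force: [0.6, -0.0, -1.9]
grip_width: 0.128
```

>>> {"fn": "step_arm", "kwargs": {"increments": [[0.0,0.0005,0,-0.015,0],[0.0,0,0,-0.012,0],[0.0,0,0,-0.006,0],[0.0,0,0,-0.005,0],[0.0,0,0,-0.004,0],[0.0,0,0,-0.003,0],[0.0,0,0,-0.002,0],[0.0,0,0,0,0]]}}

```text
clock: 30.03
position: [0.6237, -0.1406, 0.0567]
ee_rot: [-0.04, 0.706, 0.04, 0.706]
ft_force: [0.6, 0.4, -2.0]
grip_width: 0.129
```

>>> {"fn": "step_arm", "kwargs": {"increments": [[0.0,0,0,-0.002,0],[0.0,0,0,0,0]]}}

```text
clock: 30.2
position: [0.6239, -0.1407, 0.0563]
ee_rot: [-0.04, 0.706, 0.039, 0.706]
ft_force: [-6.6, 0.1, 11.5]
grip_width: 0.133
```

>>> {"fn": "step_arm", "kwargs": {"increments": [[0.03,0,0,0,0],[0.03,0,0,0,0],[0.03,0,0,0,0],[0.03,0,0,0.01,0],[0.03,0,0,0.02,0],[0.03,0,0,0.03,0],[0.03,0,0,0.03,0],[0.03,0,0,0.03,0],[0.03,0,0,0.03,0],[0.03,0,0,0,0]]}}

```text
clock: 31.03
position: [0.626, -0.1401, 0.2118]
ee_rot: [-0.04, 0.703, 0.039, 0.709]
ft_force: [0.9, 0.2, 0.7]
grip_width: 0.353
```

Run:
```python
from h import *
st(); print(toolyaw()[0])
p=shot('wrist'); W=cloud(p)
for x,y in ((.6232,-.1418),(.615,-.058)):
    L=box(W,x,y,.035,.07,.12); print('lug',rect(L),np.median(L[:,2]))
    pl=box(W,x,y,.02,.03,.06); print('plate z',np.median(pl[:,2]))
h=box(W,.63,-.215,.04,.068,.09); print('handle',len(h), rect(h) if len(h)>5 else '')
p=shot('top','top7.png',1.5)
```

```text
{'clock': 31.0333, 'position': [0.626, -0.1401, 0.2118], 'ee_rot': [-0.0405, 0.7032, 0.0393, 0.7087], 'ft_force': [0.9405, 0.2103, 0.6816], 'grip_width': 0.3527, 'joint_pos': [0.8381, 0.5581, -0.9918, 1.4094, 0.4674, 1.4129, 1.5322]}
96.46512020533521
lug (array([ 622.2, -141.8]), array([43.8, 11. ]), 6.4) 0.08578419139392751
plate z 0.03782441300113565
lug (array([615.2, -58.5]), array([43.4, 12.9]), 5.7) 0.08558497492231654
plate z 0.03834183957012277
handle 718 (array([ 630.6, -215.5]), array([48.8, 14.6]), 6.1)
```

View pics/top7.png

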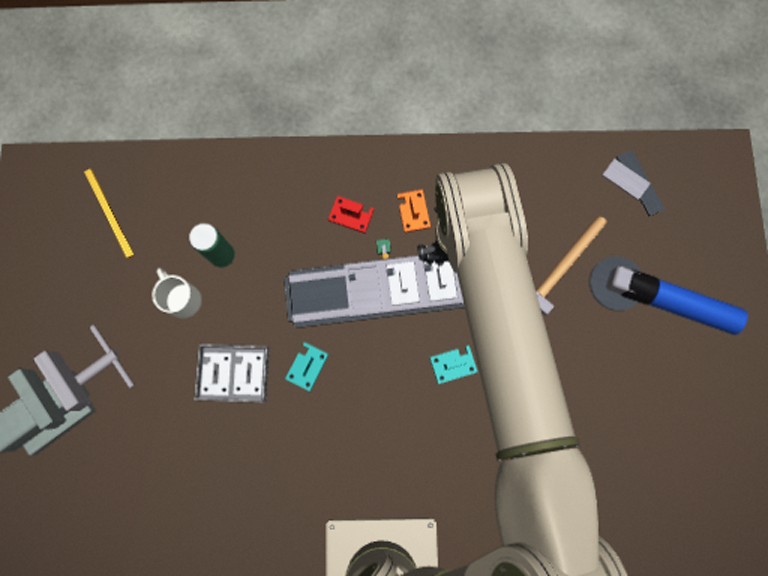

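Both blanks are seated flat and the two finished brackets stand in the tray at (215,373) and (250,373). Next I'll close the fingers and come down behind the handle at (0.631,-0.2155).

>>> {"fn": "step_arm", "kwargs": {"increments": [[0.0,0.0022,-0.029,0,0],[0.0,0.0022,-0.029,0,0],[0.0,0.0022,-0.029,0,0],[0.0,0.0022,-0.029,0,0],[0.0,0,0,0,0],[0.0,0,0,-0.03,0],[0.0,0,0,-0.03,0],[0.0,0,0,-0.03,0],[0.0,0,0,0,0],[0.0,0,0,0,0]]}}

```text
clock: 31.97
position: [0.6311, -0.2562, 0.113]
ee_rot: [-0.039, 0.707, 0.041, 0.704]
ft_force: [0.3, -0.4, 0.0]
grip_width: 0.002
```

Run:
```python
from h import *
st(); print(toolyaw()[0])
```

```text
{'clock': 31.9667, 'position': [0.6311, -0.2562, 0.113], 'ee_rot': [-0.0392, 0.7075, 0.0406, 0.7045], 'ft_force': [0.3488, -0.4131, 0.0154], 'grip_width': 0.0025, 'joint_pos': [0.9104, 0.7137, -0.9032, 1.391, 0.5602, 1.3084, 1.6657]}
96.47097700366203
```

>>> {"fn": "step_arm", "kwargs": {"increments": [[0.0,0.003,0,-0.025,0],[0.0,0,0,-0.025,0],[0.0,0,0,-0.017,0],[0.0,0,0,0,0],[0.0,-0.0005,0.006,0,0],[0.0,-0.0007,0.006,0,0],[0.0,-0.0007,0.006,0,0],[0.0,-0.0007,0.006,0,0],[0.0,0,0,0,0]]}}

```text
clock: 32.72
position: [0.6335, -0.2309, 0.0491]
ee_rot: [-0.041, 0.706, 0.04, 0.706]
ft_force: [-0.5, 0.4, 0.2]
grip_width: 0.004
```

>>> {"fn": "step_arm", "kwargs": {"increments": [[0.0,-0.001,0.008,0,0],[0.0,-0.001,0.008,0,0],[0.0,-0.001,0.008,0,0],[0.0,-0.001,0.008,0,0],[0.0,-0.001,0.008,0,0],[0.0,-0.001,0.008,0,0],[0.0,0,0,0,0]]}}

```text
clock: 33.3
position: [0.6263, -0.1815, 0.0475]
ee_rot: [-0.04, 0.706, 0.041, 0.705]
ft_force: [-0.2, -0.2, 0.2]
grip_width: 0.003
```

Run:
```python
from h import *
st()
p=shot('wrist','w6.png',1.5); W=cloud(p)
p=shot('top'); V=cloud(p)
for W in (W,V):
  for y in (-.141,-.1,-.058,-.02):
    L=box(W,.618,y,.02,.08,.09); print(y,len(L),np.median(L,0).round(4) if len(L) else '')
```

```text
{'clock': 33.3, 'position': [0.6263, -0.1815, 0.0475], 'ee_rot': [-0.0402, 0.7065, 0.0414, 0.7054], 'ft_force': [-0.1997, -0.1789, 0.1705], 'grip_width': 0.003, 'joint_pos': [0.8395, 0.7288, -0.8938, 1.5319, 0.5962, 1.1739, 1.5199]}
-0.141 0 
-0.1 2563 [ 0.6157 -0.0886  0.0857]
-0.058 14 [ 0.6346 -0.0778  0.0857]
-0.02 0 
-0.141 1 [ 0.6055 -0.155   0.0802]
-0.1 39 [ 0.615  -0.085   0.0856]
-0.058 0 
-0.02 23 [ 0.6103 -0.0048  0.0856]
```

View pics/w6.png

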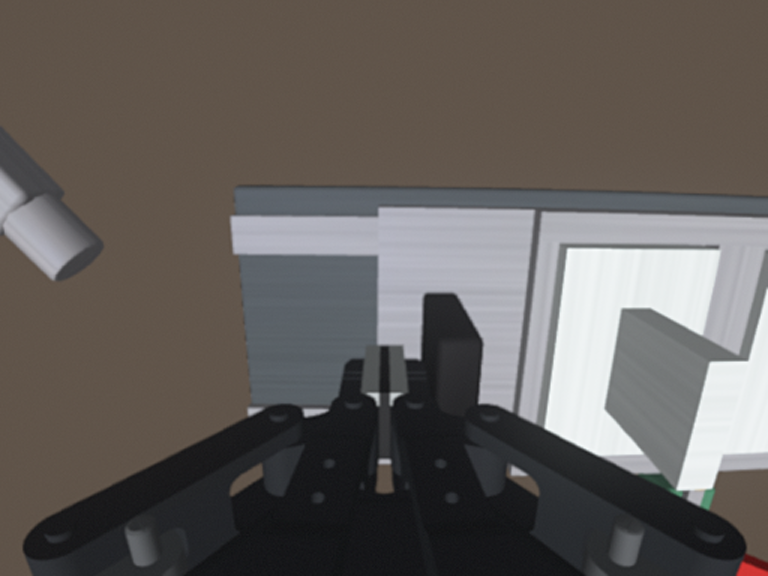

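The wrist view shows the carriage sliding, handle at (450,350) just ahead of the fingers. It has travelled about 55 mm and both blanks are still seated. Pushing on.

>>> {"fn": "step_arm", "kwargs": {"increments": [[0.0,-0.0009,0.008,-0.0003,0],[0.0,-0.0009,0.008,0,0],[0.0,-0.0009,0.008,0,0],[0.0,-0.0009,0.008,0,0],[0.0,-0.0006,0.005,0,0],[0.0,-0.0006,0.005,0,0],[0.0,0,0,0,0]]}}

```text
clock: 33.98
position: [0.6219, -0.1406, 0.0474]
ee_rot: [-0.04, 0.706, 0.041, 0.706]
ft_force: [0.9, 1.0, 0.2]
grip_width: 0.003
```

>>> {"fn": "step_arm", "kwargs": {"increments": [[0.0,-0.0005,0.004,0,0],[0.0,-0.0005,0.004,0,0],[0.0,-0.0005,0.004,0,0],[0.0,0,0,0,0]]}}

```text
clock: 34.32
position: [0.6214, -0.1368, 0.0476]
ee_rot: [-0.041, 0.706, 0.035, 0.707]
ft_force: [4.8, -16.4, -1.8]
grip_width: 0.001
```

Run:
```python
from h import *
st()
W=cloud(shot('wrist')); V=cloud(shot('top'))
for W in (W,V):
  for y in (-.035,.045): 
    L=box(W,.608,y,.027,.08,.09); print(y,len(L),np.median(L,0).round(4) if len(L) else '')
```

```text
{'clock': 34.3167, 'position': [0.6214, -0.1368, 0.0476], 'ee_rot': [-0.0405, 0.7057, 0.0354, 0.7065], 'ft_force': [4.8314, -16.4451, -1.8336], 'grip_width': 0.0013, 'joint_pos': [0.7947, 0.6985, -0.9054, 1.5831, 0.5948, 1.1524, 1.4325]}
-0.035 3165 [ 0.6099 -0.045   0.0857]
0.045 0 
-0.035 52 [ 0.6113 -0.0429  0.0856]
0.045 48 [0.6029 0.04   0.085 ]
```

The carriage is at about 0.098 m, where the detent starts, and the force is 16 N. Pushing on in small steps.

>>> {"fn": "step_arm", "kwargs": {"increments": [[0.0,-0.0004,0.003,0,0],[0.0,-0.0004,0.003,0,0],[0.0,0,0,0,0]]}}

```text
clock: 34.67
position: [0.6205, -0.1284, 0.0476]
ee_rot: [-0.04, 0.706, 0.037, 0.707]
ft_force: [3.2, -6.9, -2.6]
grip_width: 0.001
```

>>> {"fn": "step_arm", "kwargs": {"increments": [[0.0,-0.0004,0.003,0,0],[0.0,-0.0004,0.003,0,0],[0.0,0,0,0,0]]}}

```text
clock: 34.92
position: [0.6192, -0.1184, 0.0476]
ee_rot: [-0.04, 0.706, 0.04, 0.706]
ft_force: [0.2, 0.9, 0.7]
grip_width: 0.001
```

>>> {"fn": "step_arm", "kwargs": {"increments": [[0.0,-0.0004,0.003,0,0],[0.0,-0.0003,0.002,0,0],[0.0,0,0,0,0]]}}

```text
clock: 35.17
position: [0.6189, -0.1171, 0.0476]
ee_rot: [-0.04, 0.706, 0.037, 0.706]
ft_force: [3.7, -11.5, -1.0]
grip_width: 0.002
```

Run:
```python
from h import *
st()
W=cloud(shot('wrist')); V=cloud(shot('top'))
for W in (W,V):
  for y in (-.025,.06): 
    L=box(W,.608,y,.027,.08,.09); print(y,len(L),np.median(L,0).round(4) if len(L) else '')
```

```text
{'clock': 35.1667, 'position': [0.6189, -0.1171, 0.0476], 'ee_rot': [-0.0402, 0.7058, 0.0373, 0.7063], 'ft_force': [3.6871, -11.5071, -1.0087], 'grip_width': 0.0017, 'joint_pos': [0.7771, 0.6901, -0.9129, 1.5998, 0.5902, 1.1469, 1.4048]}
-0.025 3175 [ 0.6079 -0.0252  0.0857]
0.06 0 
-0.025 53 [ 0.6071 -0.0236  0.0858]
0.06 48 [0.6016 0.0605 0.086 ]
```

Travel is about 0.119 m and it is up against something. One more nudge to confirm the stop, then back off.

>>> {"fn": "step_arm", "kwargs": {"increments": [[0.0,-0.0004,0.003,0,0],[0.0,0,0,0,0],[0.0,0,0,0,0]]}}

```text
clock: 35.52
position: [0.6188, -0.117, 0.0477]
ee_rot: [-0.04, 0.706, 0.035, 0.707]
ft_force: [5.5, -17.8, -1.4]
grip_width: -0.001
```

>>> {"fn": "step_arm", "kwargs": {"increments": [[0.0,0.001,-0.008,0,0],[0.0,0.001,-0.01,0,0],[0.0,0.001,-0.01,0,0],[0.0,0.001,-0.01,0,0],[0.0,0,0,0.03,0],[0.0,0,0,0.03,0],[0.0,0,0,0.03,0],[0.0,0,-0.02,0.03,0],[0.0,0,-0.03,0.03,0],[0.0,0,-0.03,0,0],[0.0,0,-0.03,0,0],[0.0,0,-0.03,0,0]]}}

```text
clock: 36.52
position: [0.6216, -0.29, 0.1974]
ee_rot: [-0.04, 0.706, 0.04, 0.706]
ft_force: [-0.9, -0.0, 0.0]
grip_width: -0.003
```

>>> {"fn": "step_arm", "kwargs": {"increments": [[0.0,0,-0.03,0,0],[0.0,0,-0.03,0,0],[0.0,0,-0.03,0,0],[0.0,0,0,0,0],[0.0,0,0,0,0]]}}

```text
clock: 36.93
position: [0.6208, -0.3806, 0.1958]
ee_rot: [-0.038, 0.707, 0.039, 0.706]
ft_force: [-0.6, 0.5, 0.4]
grip_width: -0.001
```

Run:
```python
from h import *
st()
V=cloud(shot('top','top8.png',1.5)); S=cloud(shot('scene','scene8.png',1.5))
for W in (V,S):
  print('--')
  for n,x,y,z in (('l0',.608,-.024,.08),('l1',.601,.06,.08),('tA',.424,.354,.055),('tB',.424,.283,.055),('hd',.62,-.097,.07)): 
    L=box(W,x,y,.03,z,z+.013); print(n,len(L),rect(L),np.median(L[:,2]).round(4))
  for n,x,y in (('l0',.608,-.024),('l1',.601,.06)):
    print('plate',np.median(box(W,x,y,.022,.03,.06)[:,2]))
```

```text
{'clock': 36.9333, 'position': [0.6208, -0.3806, 0.1958], 'ee_rot': [-0.0382, 0.7065, 0.0389, 0.7056], 'ft_force': [-0.6143, 0.4905, 0.3672], 'grip_width': -0.0007, 'joint_pos': [0.9897, 0.7383, -0.8913, 1.1443, 0.5524, 1.4932, 1.8794]}
--
l0 54 (array([608.5, -22.9]), array([44.6, 12. ]), 7.0) 0.0857
l1 50 (array([600.5,  60.4]), array([43.7, 11.8]), 6.5) 0.0858
tA 62 (array([422.6, 354.2]), array([41.4, 13. ]), -2.0) 0.0628
tB 57 (array([421.8, 283.4]), array([42. , 13.2]), -4.7) 0.0624
hd 68 (array([616.9, -96.6]), array([49.5, 14. ]), 6.0) 0.0755
plate 0.03759859807810839
plate 0.03768329143287785
--
l0 68 (array([611.7, -20.9]), array([44.1, 11.2]), 7.8) 0.0853
l1 74 (array([604.3,  62.1]), array([44.2, 12.1]), 6.2) 0.0849
tA 70 (array([425.1, 354.7]), array([48.4, 13.7]), -1.1) 0.0638
tB 68 (array([425.2, 283.7]), array([46.3, 12.2]), -2.0) 0.0633
hd 91 (array([620.6, -95.8]), array([49.6, 13.3]), 6.5) 0.0749
plate 0.037350606563315625
plate 0.03716164379013642
```

View pics/top8.png

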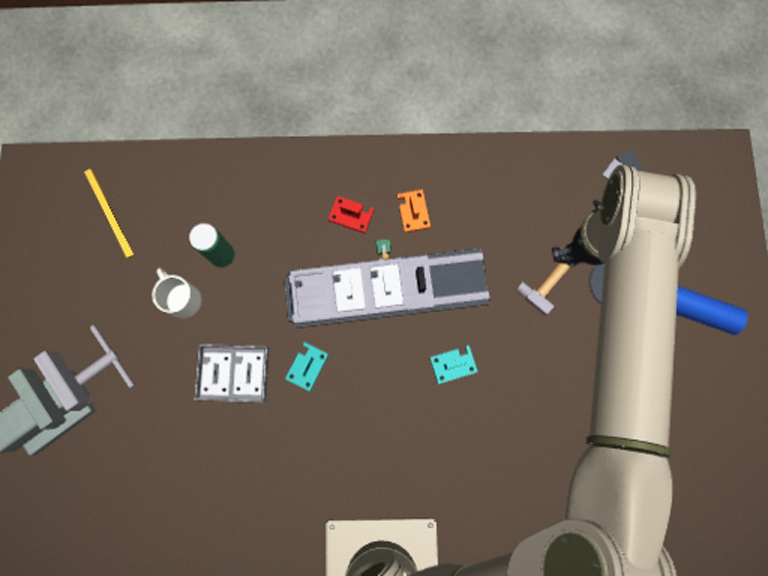

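View pics/scene8.png

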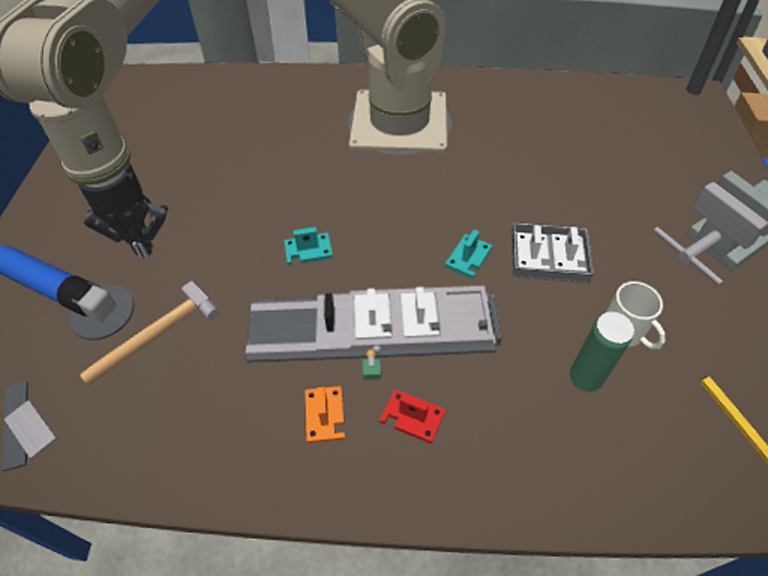

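Both pictures show the carriage home: the handle moved 119.8 mm, from (0.6296,-0.2157) to (0.6169,-0.0966). Both blanks lie flat, both finished brackets stand in the tray, and the bystanders haven't moved.

```bash
python3 -c "
from h import *
print(ticket.hand_in())"
```

```text
the job is handed in; nothing more can be done
None
```

The job is done and handed in at about 37 s of robot time, with the arm clear of everything.

- **Finished brackets:** I took both drilled brackets out of the pockets and stood them side by side in the tray, lug up. Their lug tops measure about 63 mm above the bench, as they should on the tray floor.
- **Blanks:** there were two on the bench. The wrist camera showed which way round each notch was, and both went down flat at the first try, in the middle pocket and the one nearest the handle. Plate tops measure about 37.6 mm against an expected 38 mm, so neither is sitting on its key. The pocket farthest from the handle stays empty because there was no third blank.
- **Carriage:** I pushed it by the handle through the detent until it stopped; an extra 3 mm of push raised the force to about 18 N with no movement. The handle travelled 119.8 mm of the 120 mm in the top view.
- **Other things on the bench:** the coloured look-alikes, hammer, mug and oil can look unmoved in the last pictures.

No check failed. The top and scene cameras disagreed by 2–4 mm in x, so I used the wrist camera to place the blanks. The detent peaked at about 16 N, more than the roughly 9 N described. I saw no sign of a blank being knocked or the grip slackening.

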